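# Hold a board-section slide home in the label viewer

## Task

The battery-lit label viewer is waiting for its cell: first drop the cell that stands upright on the small white box at the right of the bench end-down into the round well on top of the viewer, all the way to the bottom, and let go of it. Then take the clear slide off the note pad, find its frosted label end by the notch in one corner, and push that end, label up, into the viewer's slot until the sprung stop inside is pressed right back. The job ends holding: finish with the gripper still holding the slide level and home against the spring, without having forced it and with the marker, the flux bottle and the loupe left as they were.

Things in the scene. Friction and masses are not known exactly. Their poses are not given: they have to be found in the camera images.
- slide: loose clear resin slide with a slice of circuit board in it, 120 x 36 x 6 mm, 32 g, lying label up across the note pad, both ends sticking out some 25 mm. Origin: centre of its underside. +x runs along it to the frosted end, +z is the label face. From x = 26 to 60 mm it is frosted white, with a square code and pen strokes on top; the rest is clear
- label (a point): point on the slide's upper face in the middle of the frosted area: slide frame (43, 0, 6) mm
- notch (a point): middle of the notch in the slide's corner at +x, -y: slide frame (54, -14, 6) mm; 12 mm long (x), 8 mm wide (y). Seen from above with the frosted end pointing away from you, it is at the right
- clear_end (a point): middle of the slide's clear end face: slide frame (-60, 0, 3) mm. On the pad the last 25 mm before it hang free, underside 14 mm above the bench, to be taken across the 36 mm width by the two long edges. When the slide is home only its last 72 mm stay outside the viewer, so take it near this end
- note_pad: yellow pad of notes, 70 x 70 x 14 mm, fixed to the bench. Origin: centre of its underside
- viewer: label viewer, a grey box with a dark slot in front, a window and a round well on top, fixed to the bench; x = 0 to 80 mm, y = -31 to 62 mm, 64 mm high. Origin: on the bench under the middle of the slot's mouth. +x points into the slot (away from the robot, turned up to 0.3 rad); z is up
- slot_mouth (a point): middle of the slot's mouth: viewer frame (0, 0, 28.5) mm. The slot is level; straight from x = 10 mm: y = -19.5 to 19.5 mm, z = 24 to 33 mm; the mouth before that is flared to 51 mm wide, z = 19 to 38 mm
- read_point (a point): where the point label lies when the slide is home: viewer frame (31, 0, 31.5) mm. An orange key fills the right side of the slot (y below -12 mm) from x = 38 mm on: only the frosted end, label up, notch at the right, passes it; any other way the slide stops there, short of the sprung stop
- well_mouth (a point): centre of the mouth of the cell well, in the viewer's top face at z = 62 mm: viewer frame (55, 45.5, 62) mm. The well is a round upright bore of 17.4 mm, 36 mm deep (floor at z = 26 mm); a cell that is home stands 14 mm proud
- viewer_stop (a joint): sprung brass stop at the back of the slot, in m: 0 at rest (its face at viewer x = 40 mm), 0.008 pressed right back (face at x = 48 mm). Its spring pushes outward with 1 N at rest, 3 N right back, and throws the slide out if it is let go
- cell: round battery cell, green with a tan top, standing upright on the small white box, 14.2 mm in diameter and 50 mm tall, 24 g, loose. Origin: centre of its lower end, z along it upward. Either way round its axis is the same
- fuse_box: small white box of fuses, 40 x 62 x 16 mm, at the right of the bench, fixed; the cell stands on it. Origin: centre of its underside
- marker: black and grey felt marker, 132 mm long, 14 mm thick, lying loose near the front edge, its length along its y. Origin: centre of its underside. To be left alone
- flux: amber flux bottle with black cap, 32 mm across, 58 mm tall, loose, standing. Origin: centre of its foot. To be left alone
- loupe: black loupe, 37 mm in diameter, 30 mm tall, loose, standing. Origin: centre of its foot. To be left alone
Not all that is in view belongs to the job. Of the things that look like the slide, the larger one is meant.

How it is judged:
By the outcome, as a careful person would: the job done as asked, in the order asked, and still so for the second after the job is handed in, while the arm keeps its last pose, push and grip.
It also fails if it takes over 72 s, if anything falls off the work surface, if the arm or the gripper's body presses on something with over 40 N, if the wrist force passes 120 N, or if a joint passes its speed limit or range.

## Robot

A 7-joint arm with a two-finger parallel gripper is mounted at the origin on a cart in front of the work surface, level with it; the furniture and walls round the work are solid. World frame = base frame: x ahead of the robot, y to its left, z up, the work surface at z = 0. Lengths are in m, angles in rad, forces in N, time in s.
With the tool pointing down it reaches from about 0.4 to 0.75 m from the base axis. Payload 19.5 kg.
Tool frame: the origin (TCP) lies at the very end of the fingers, on their centre line; the grasp point (between the pads) lies tcp_to_grasp behind it (tcp_to_grasp is the distance from the TCP to the grasp point, in m); z points along the fingers, y is the line along which they close (so a half turn about z gives the same grasp; the last joint's range is limited). The gripper opens to 85 mm and grips with 20 to 120 N. Pads are 22 mm wide; open, the fingers measure 114 mm over their backs; the gripper's body (76 mm by 85 mm) begins 54 mm behind the grasp point. The pads swing forward as they close: fully open they stand 13 mm farther back than shut.
Start: joints at [1.161, 0.707, -0.028, 1.485, 0.022, 0.951, -0.075], TCP at [0.207, -0.537, 0.231] pointing down, gripper open.
Joint ranges: [-2.71, 2.71], [-0.32, 2.16], [-1.57, 1.52], [0, 2.45], [-1.46, 4.6], [0, 2.02], [-2.83, 2.83]. Speed limits (rad/s): [1.89, 1.89, 2.57, 2.57, 3.01, 3.01, 3.01].

## Interface

Orientations are given as a 3x3 rotation matrix whose columns are the frame's x, y, z axes.
In Python, from rig import observe, snapshot, camera_params, finish_job, look_for, pinpoint, tcp_to_grasp gives the robot as it stands.
- The arm moves only by the tool jog_arm, never from a script. Its argument "plan" is a list that holds one entry, the list of rows, each a list of 6 numbers: the shift along the tool's x, y, z in m, then the turn, a rotation vector about the tool's x, y, z in degrees. A call has 1 to 12 rows; each row is the pose to reach, as a shift and turn from the pose commanded when the call began, along the tool's axes at that moment; what a row does not reach only later rows make up. A row lasts 1/8 s, in which the tool goes at most 62.5 mm and 10.7 degrees, less where a joint would pass 70% of its speed; a pose out of reach is approached as far as the arm can. A call with a gripper value outside its range is refused whole. "gripper" is the opening, from -1 (shut) to 1 (fully open), set as the call begins (left out, the last holds). The fingers move at their own pace and stop on an object; the grip force is fixed at half the most. Time passes only in rows, so rows that repeat a pose let the fingers close. It gives the time, the measured TCP pose, the force, the opening and the grip force at its end, in the units of the state.
- observe(): the state, without advancing time (a new reading comes with each control period).
- snapshot(name): name is "side" or "top"; returns the picture (384x512x3 uint8, red, green, blue); there is no depth.
- camera_params(name): a dict with "camera_matrix" (3x3 intrinsics, pixels), "eye" and "orientation" of the camera in the world. Camera axes: x right, y up, looking along -z (the intrinsics and any distortion apply to the point x, -y, -z); pixel columns grow to the right and rows downward; lengths in m; the calibration is good to about 2 mm. A picture is of the moment at which its call begins. camera_params takes no time and is no camera call.
- finish_job(): hands the job in; it is judged then, once.
Trained networks look in the newest picture that a camera, given by its name, has taken for a name from the list of things; names that differ only in an ending like _2 or _b are one class to them, and where a whole thing is asked for, a point or a joint stands for the part that bears it (a point fixed in the world has none). Each returns a list of dicts, best first, with "confidence" (0 to 1); they miss things now and then, are a little off and sometimes report something else, mostly with a low value. They report only what shows in the picture. A call takes as long as a camera call. They do not tell look-alikes from the thing itself.
- look_for(camera, label): "centre" ([x, y, z] in m, in the coordinates of the camera as it stood for that picture, good to about 4 mm: the middle of the surface that is visible of it).
- pinpoint(camera, label): "centre" ([x, y, z] in m, in the coordinates of the camera as it stood for that picture, good to about 4 mm: a listed point, or the origin of a listed thing).
The state is a dict: "time": time; "joints": joint angles; "joint_velocities": joint speeds; "tau": joint torques, N m; "position": TCP position; "tool_rot": TCP orientation; "wrist_force": force on the tool from outside, world axes, zero at the start; "torque": the same for the moment, N m; "opening": opening from 0.0 (shut) to 1.0 (fully open); "finger_force": force on a finger pad.
Only numpy, scipy, OpenCV 4.12 (cv2) and the standard library are available. Lean on these libraries where they do the work, as an engineer would, in place of code of your own. Each camera call takes 0.05 s, during which the arm holds its last target. There are 200 camera calls.

## Working session

There is one attempt and no reset: what is moved stays moved. The work goes in short steps, Python scripts to look and compute and a tool call to move; the robot and the scene stay as the last step left them, time stands still between calls to the robot, and variables do not carry over. Pictures are saved under pics/ and viewed, at most 10 in all, crops included, and the job is handed in when it is done.

Besides the shell and the picture viewer there is one more tool, called after "Call:" as name(argument=value, ...) on one line, values as JSON. jog_arm: Moves the arm, as the interface text tells. Its arguments: {"type":"object","properties":{"plan":{"type":"array","items":{"type":"array","items":{"type":"array","items":{"type":"number"}}}},"gripper":{"type":"number"}},"required":["plan"]}

```bash
ls; mkdir -p pics
cat > h.py <<'E'
import numpy as np, cv2
from rig import *
def w(cam,p):
    c=camera_params(cam); return np.array(c["orientation"])@np.array(p)+np.array(c["eye"])
def find(cam,names,f=pinpoint):
    for n in names:
        print(cam,n,[(np.round(w(cam,r["centre"])*1000,1).tolist(),round(r["confidence"],2)) for r in f(cam,n)[:3]])
def snap(cam,name=None):
    im=snapshot(cam)
    if name: cv2.imwrite(f"pics/{name}.png",im[:,:,::-1])
    return im
def proj(cam,P):
    c=camera_params(cam); q=np.array(c["orientation"]).T@(np.array(P)-np.array(c["eye"]))
    q=np.array([q[0],-q[1],-q[2]]); u=np.array(c["camera_matrix"])@q; return u[:2]/u[2]
def ray(cam,uv,z):
    c=camera_params(cam); d=np.linalg.inv(np.array(c["camera_matrix"]))@np.array([uv[0],uv[1],1.]); d=np.array(c["orientation"])@np.array([d[0],-d[1],-d[2]])
    e=np.array(c["eye"]); return e+d*(z-e[2])/d[2]
E
python3 - <<'E'
from h import *
a=snap("top");b=snap("side")
cv2.imwrite("pics/a.png",np.hstack([a,b])[:,:,::-1][:, :]) if 0 else cv2.imwrite("pics/a.png",a[:,:,::-1]); cv2.imwrite("pics/b.png",b[:,:,::-1])
for c in("top","side"):
    p=camera_params(c);print({k:np.round(v,3).tolist() if not isinstance(v,(str,type(None))) else v for k,v in p.items()})
    find(c,["slide","label","notch","clear_end","note_pad","viewer","slot_mouth","well_mouth","read_point","cell","fuse_box","marker","flux","loupe"])
print(observe(), tcp_to_grasp)
E
```

```text
pics
{'camera_matrix': [[360.897, 0.0, 253.02], [0.0, 360.897, 193.066], [0.0, 0.0, 1.0]], 'eye': [0.274, 0.125, 1.215], 'orientation': [[-0.025, 0.983, -0.183], [-1.0, -0.024, 0.007], [0.002, 0.183, 0.983]]}
top slide [([474.0, 430.1, 15.9], 0.83), ([647.4, 177.8, -0.8], 0.48), ([473.8, 486.9, 22.5], 0.28)]
top label [([461.4, 471.3, 18.1], 0.58), ([677.9, 169.4, 7.1], 0.58), ([535.5, 570.5, 0.5], 0.19)]
top notch [([687.7, 156.2, 6.9], 0.74), ([473.0, 486.4, 22.8], 0.68)]
top clear_end [([491.6, 373.5, 14.1], 0.95), ([603.3, 194.0, 1.5], 0.72)]
top note_pad [([481.3, 433.1, 4.4], 0.72)]
top viewer [([474.0, 271.1, -1.0], 0.57), ([412.4, 541.9, -1.1], 0.27)]
top slot_mouth [([471.2, 275.0, 27.2], 0.6)]
top well_mouth [([523.3, 320.8, 61.7], 0.6)]
top read_point [([501.0, 277.1, 29.5], 0.57)]
top cell [([475.8, -309.8, 19.4], 0.49), ([365.9, 156.2, -0.7], 0.3)]
top fuse_box [([479.4, -321.6, -2.0], 0.48)]
top marker [([368.7, 154.8, -0.2], 0.67)]
top flux [([533.1, 567.8, 1.1], 0.5)]
top loupe [([410.5, 539.6, 1.3], 0.63), ([459.3, 469.8, 18.2], 0.31)]
{'camera_matrix': [[407.323, 0.
[... 1147 characters left out ...]
36150891e-04, -3.43167866e-04, -1.00779509e-03, -4.81969150e-04,
       -7.84084155e-04,  3.66039253e-04, -6.77413291e-05]), 'tau': array([ 5.79008283e-04, -8.82977343e+01,  1.23476643e+00, -2.36372834e+01,
        1.71375676e-02,  1.96490473e-03, -1.02923775e-04]), 'position': array([ 0.2067373 , -0.53649652,  0.23127722]), 'tool_rot': array([[ 9.33122702e-01,  3.59558087e-01, -6.57714376e-05],
       [ 3.59558092e-01, -9.33122696e-01,  1.15185979e-04],
       [-1.99567711e-05, -1.31131304e-04, -9.99999991e-01]]), 'wrist_force': array([-0.04357097, -1.16152839,  0.05437703]), 'torque': array([ 0.06335236, -0.0131163 , -0.02091577]), 'finger_force': 0.0, 'opening': 0.9997768000479305} 0.0187
```

View pics/a.png

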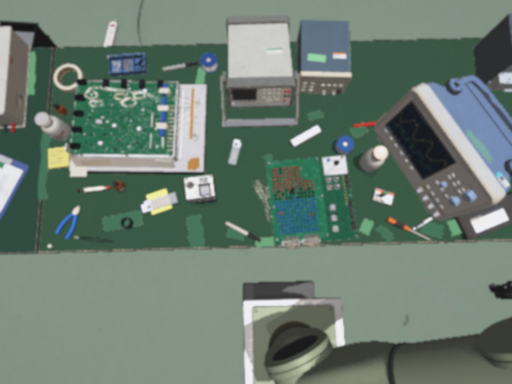

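View pics/b.png

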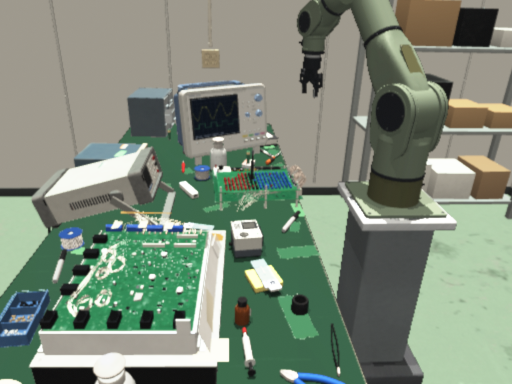

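Run:
```python
from h import *
a=cv2.imread("pics/a.png");b=cv2.imread("pics/b.png")
z=lambda im,x,y,wd,h:cv2.resize(im[y:y+h,x:x+wd],(400,300),interpolation=cv2.INTER_CUBIC)
cv2.imwrite("pics/c.png",np.vstack([np.hstack([z(a,130,165,100,75),z(a,340,140,100,75)]),np.hstack([z(b,210,210,120,90),z(b,200,125,100,75)])]))
for n,P in dict(slot=(.474,.272,.0285),well=(.5255,.3215,.062),cell=(.478,-.313,.066),cellb=(.478,-.313,.016)).items(): print(n,proj("top",P),proj("side",P))
```

```text
slot [206.46891405 200.44461237] [261.22381311 235.00582306]
well [189.99187968 183.57084323] [243.37871892 234.04167244]
cell [385.65235094 192.93821568] [248.64646144 150.82881921]
cellb [380.26806338 195.65813711] [248.39673352 162.5197214 ]
```

View pics/c.png

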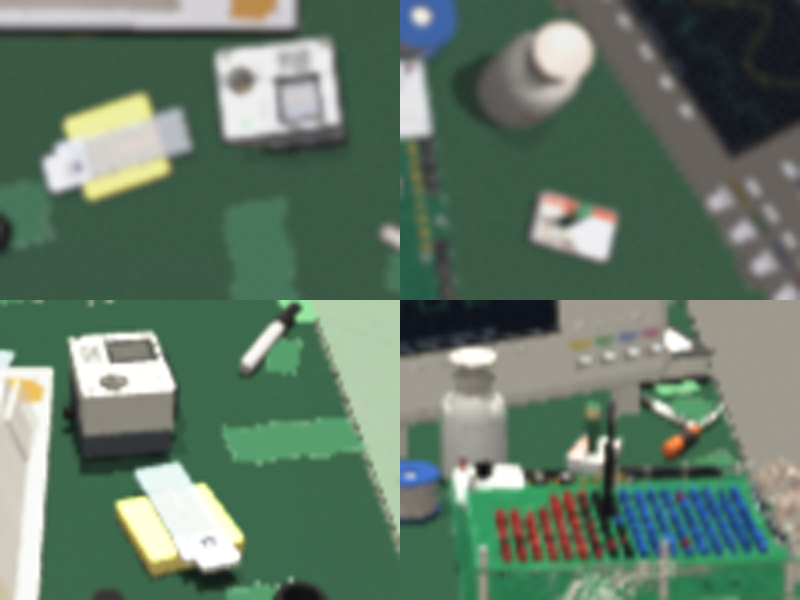

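The top and side crops show three things.
- The slide's frosted end points left, away from the viewer. Its clear end is at top px ~(177,198).
- The viewer is turned only slightly, with its well at px ~(190,184).
- The cell stands on its box at px ~(385,193).

I'll start with the cell.

```bash
cat >> h.py <<'E'
from scipy.spatial.transform import Rotation as Ro
def go(p,a,s=None):
    """p in mm, a = world angle of tool y in deg"""
    s=s or observe(); R=np.array(s["tool_rot"]); t=np.radians(a); c,n=np.cos(t),np.sin(t)
    T=np.array([[-n,c,0],[c,n,0],[0,0,-1]])
    d=R.T@(np.array(p)/1000-s["position"]); r=Ro.from_matrix(R.T@T).as_rotvec(degrees=True)
    print("t",round(s["time"],2),"pos",np.round(np.array(s["position"])*1000,1),"shift",np.round(d,4).tolist(),"rot",np.round(r,2).tolist(),"|d|",np.linalg.norm(d).round(3),"|r|",np.linalg.norm(r).round(1))
E
python3 -c "
from h import *
go((478,-313,130),-50); go((478,-313,41),-50)"
```

```text
t 1.5 pos [ 206.7 -536.5  231.3] shift [0.3335, -0.111, 0.1013] rot [-0.01, -0.0, -18.93] |d| 0.366 |r| 18.9
t 1.5 pos [ 206.7 -536.5  231.3] shift [0.3335, -0.111, 0.1903] rot [-0.01, -0.0, -18.93] |d| 0.4 |r| 18.9
```

Call:
jog_arm(plan=[[[0.05, -0.017, 0, 0, 0, -3], [0.1, -0.033, 0, 0, 0, -6], [0.15, -0.05, 0.01, 0, 0, -9], [0.2, -0.066, 0.03, 0, 0, -12], [0.25, -0.083, 0.05, 0, 0, -15], [0.3, -0.1, 0.08, 0, 0, -18], [0.3335, -0.111, 0.1013, 0, 0, -18.9], [0.3335, -0.111, 0.1013, 0, 0, -18.9], [0.3335, -0.111, 0.1013, 0, 0, -18.9]]], gripper=0)

```text
time: 2.62
position: [0.4775, -0.3138, 0.1303]
tool_rot: [[0.767, 0.642, -0.0], [0.642, -0.767, -0.001], [-0.001, 0.0, -1.0]]
wrist_force: [-0.0, -0.5, 0.3]
opening: 0.498
finger_force: 0.0
```

```bash
python3 -c "
from h import *
a=snap('top');b=snap('side')
z=lambda im,x,y:cv2.resize(im[y:y+75,x:x+100],(400,300),interpolation=cv2.INTER_CUBIC)
cv2.imwrite('pics/d.png',np.hstack([z(a,340,140),z(b,200,100)])[:,:,::-1])
for c in ('top','side'): find(c,['cell','fuse_box'])
go((478,-313,41),-50); print(observe()['opening'])"
```

```text
top cell [([474.1, -312.6, 19.0], 0.55)]
top fuse_box [([479.3, -322.9, 0.0], 0.63), ([458.3, 472.4, 17.6], 0.57), ([480.7, 430.7, 0.5], 0.45)]
side cell [([479.9, -311.2, 15.7], 0.4)]
side fuse_box [([485.8, -324.3, 1.4], 0.55)]
t 2.92 pos [ 477.8 -313.5  130.3] shift [0.0005, -0.0003, 0.0893] rot [0.02, -0.01, -0.08] |d| 0.089 |r| 0.1
0.5015972739000363
```

View pics/d.png

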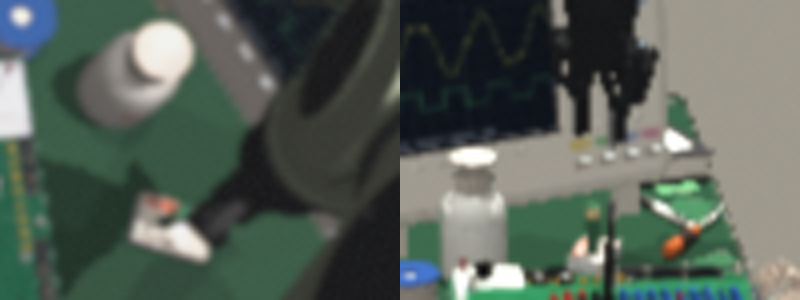

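The gripper is centred over the cell: fingers at side px ~244 and 255, cell at ~248. Descending and closing.

Call:
jog_arm(plan=[[[0, 0, 0.04, 0, 0, 0], [0, 0, 0.07, 0, 0, 0], [0, 0, 0.094, 0, 0, 0], [0, 0, 0.094, 0, 0, 0], [0, 0, 0.094, 0, 0, 0]]])

```text
time: 3.55
position: [0.4783, -0.3134, 0.037]
tool_rot: [[0.767, 0.642, 0.001], [0.642, -0.767, -0.0], [0.0, 0.001, -1.0]]
wrist_force: [-0.1, -0.1, -0.2]
opening: 0.499
finger_force: 0.0
```

Call:
jog_arm(plan=[[[0, 0, 0, 0, 0, 0], [0, 0, 0, 0, 0, 0], [0, 0, 0, 0, 0, 0], [0, 0, 0, 0, 0, 0], [0, 0, 0, 0, 0, 0], [0, 0, -0.03, 0, 0, 0], [0, 0, -0.09, 0, 0, 0], [0, 0, -0.15, 0, 0, 0], [0, 0, -0.19, 0, 0, 0], [0, 0, -0.19, 0, 0, 0]]], gripper=-1)

```text
time: 4.8
position: [0.4788, -0.3136, 0.2289]
tool_rot: [[0.766, 0.642, 0.004], [0.642, -0.766, -0.002], [0.002, 0.005, -1.0]]
wrist_force: [-0.4, -0.2, -1.1]
opening: 0.147
finger_force: 58.5
```

```bash
python3 -c "
from h import *
for c in ('top','side'): snap(c);find(c,['cell'])
go((525.5,321.7,180),35); print(observe()['opening'])"
```

```text
top cell []
side cell [([479.2, -311.7, 206.7], 0.46)]
t 5.0 pos [ 477.6 -312.8  225. ] shift [0.4443, -0.4554, 0.0455] rot [-0.1, -0.05, -85.03] |d| 0.638 |r| 85.0
0.142455882276641
```

Call:
jog_arm(plan=[[[0.018, -0.018, 0, 0, 0, -3], [0.049, -0.05, 0, 0, 0, -9], [0.089, -0.091, 0, 0, 0, -17], [0.129, -0.132, 0, 0, 0, -25], [0.169, -0.173, 0, 0, 0, -33], [0.209, -0.214, 0, 0, 0, -41], [0.249, -0.255, 0, 0, 0, -49], [0.289, -0.296, 0, 0, 0, -57], [0.329, -0.337, 0, 0, 0, -65], [0.369, -0.378, 0, 0, 0, -73], [0.404, -0.414, 0, 0, 0, -79], [0.426, -0.437, 0.02, 0, 0, -83]]])

```text
time: 6.5
position: [0.5234, 0.2982, 0.2055]
tool_rot: [[-0.548, 0.836, -0.0], [0.836, 0.548, 0.001], [0.001, 0.001, -1.0]]
wrist_force: [0.8, -0.2, -1.0]
opening: 0.144
finger_force: 58.4
```

```bash
python3 -c "
from h import *
go((525.5,321.7,110),35); print(observe()['opening'])"
```

```text
t 6.5 pos [523.4 298.2 205.5] shift [0.0184, 0.0146, 0.0955] rot [0.04, -0.06, -1.77] |d| 0.098 |r| 1.8
0.14363970511727914
```

Call:
jog_arm(plan=[[[0.01, 0.008, 0.04, 0, 0, -1.8], [0.0184, 0.0146, 0.08, 0, 0, -1.8], [0.0184, 0.0146, 0.0955, 0, 0, -1.8], [0.0184, 0.0146, 0.0955, 0, 0, -1.8], [0.0184, 0.0146, 0.0955, 0, 0, -1.8]]])

```text
time: 7.12
position: [0.5266, 0.3188, 0.1119]
tool_rot: [[-0.57, 0.822, 0.001], [0.822, 0.57, 0.001], [-0.0, 0.002, -1.0]]
wrist_force: [-0.6, 0.6, -0.3]
opening: 0.151
finger_force: 58.5
```

```bash
python3 -c "
from h import *
for k in range(3):
  for c in ('top','side'):
    im=snap(c,c+'1');find(c,['cell','well_mouth','viewer','slot_mouth'])
go((525.5,321.7,110),35)
a=cv2.imread('pics/top1.png');b=cv2.imread('pics/side1.png')
z=lambda im,x,y:cv2.resize(im[y:y+60,x:x+80],(400,300),interpolation=cv2.INTER_CUBIC)
cv2.imwrite('pics/e.png',np.hstack([z(a,155,160),z(b,205,195)]))
p=observe()['position']
for q in [(.5255,.3217,.062),p,p-[0,0,.0205]]: print(proj('side',q),proj('top',q))
"
```

```text
top cell []
top well_mouth []
top viewer []
top slot_mouth []
side cell [([526.3, 321.8, 90.2], 0.4), ([537.5, 567.6, -0.4], 0.21)]
side well_mouth [([521.9, 324.4, 62.7], 0.58)]
side viewer [([471.7, 269.8, -1.5], 0.88), ([483.6, 432.1, 0.7], 0.7)]
side slot_mouth [([477.0, 271.6, 28.3], 0.98)]
top cell []
top well_mouth []
top viewer []
top slot_mouth []
side cell []
side well_mouth [([523.3, 321.7, 64.0], 0.72)]
side viewer [([471.4, 271.5, 1.3], 0.7)]
side slot_mouth [([479.7, 271.4, 32.9], 0.76)]
top cell []
top well_mouth []
top viewer []
top slot_mouth [([483.1, 436.0, 2.9], 0.62)]
side cell [([523.3, 319.9, 89.7], 0.57)]
side well_mouth [([524.1, 324.4, 59.8], 0.65)]
side viewer [([475.5, 271.3, 0.1], 0.65)]
side slot_mouth []
t 8.62 pos [526.  318.9 110.5] shift [0.0025, 0.0012, 0.0005] rot [-0.0, -0.01, -0.23] |d| 0.003 |r| 0.2
[243.38194066 234.08175368] [189.93054041 183.57231704]
[243.43134166 217.0768433 ] [188.19078205 180.16012083]
[243.31250695 224.10608984] [189.31135539 181.56540556]
```

View pics/e.png

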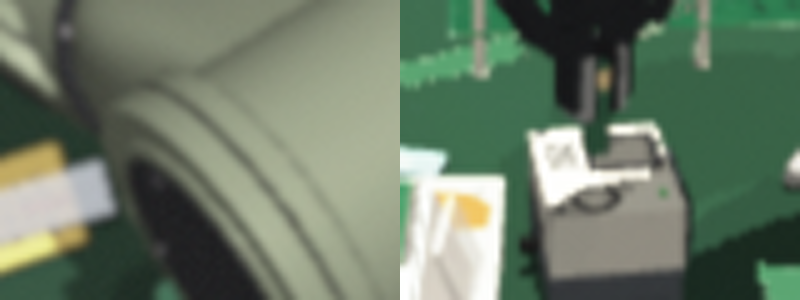

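The side crop shows the well at px ~(244,234.8) and the cell bottom at ~(244.4,226), so they are nearly aligned. A subpixel check of the well ring in the first two pictures comes next.

```bash
python3 -c "
from h import *
for f,c,u in (('a','top',(190,183.6)),('b','side',(243.4,234.1)),('side1','side',(243.4,234.1))):
  g=cv2.cvtColor(cv2.imread(f'pics/{f}.png'),cv2.COLOR_BGR2GRAY)
  x0,y0=int(u[0])-6,int(u[1])-5; p=g[y0:y0+12,x0:x0+14]; print(f,x0,y0); print(p)
"
```

```text
a 184 178
[[154 176 178 193 219 230 234 236 236 236 236 236 237 236]
 [183 207 205 219 233 239 239 239 240 240 239 239 240 238]
 [193 224 225 228 233 233 232 234 237 238 237 237 239 238]
 [189 227 232 225 217 206 200 211 224 232 234 235 238 239]
 [176 222 225 206 174 154 147 157 186 218 227 233 238 239]
 [157 202 204 174 144 126 115 118 144 184 215 228 235 233]
 [143 181 181 152 128 113 104 100 118 160 199 223 230 220]
 [135 175 175 142 117 108 106 104 121 165 208 226 230 218]
 [134 181 188 155 123 113 118 123 144 193 226 235 237 228]
 [133 193 215 191 153 136 141 155 182 219 236 239 239 235]
 [133 200 230 225 203 182 182 200 219 233 238 239 239 236]
 [128 200 234 237 231 224 223 230 236 239 239 236 236 234]]
b 237 229
[[254 254 254 254 254 251 233 246 247 247 247 248 249 250]
 [255 255 255 255 255 255 254 255 255 255 255 255 255 255]
 [254 255 255 254 254 252 251 253 254 254 255 255 255 255]
 [255 255 254 246 235 199 194 211 227 234 248 254 255 255]
 [255 255 250 193 165 147 139 155 170 169 175 241 255 255]
 [255 254 237 152 151 145 137 145 160 166 159 217 254 255]
 [254 254 247 167
[... 360 characters left out ...]
3 253 253 253 248 225 237 223 219 220 221 220 226]
 [254 254 254 254 254 254 253 253 248 246 245 240 219 221]
 [254 254 254 254 254 249 248 244 233 216 213 196 147 148]
 [254 254 252 241 226 181 172 169 161 111 110 118 118 122]
 [253 244 229 165 129 120 124 129 122  95  71  84 119 136]
 [238 182 127  97 122 129 135 137 131 116  82  71 120 148]
 [165 135  95  74  97 119 133 133 124  99  81  94 133 152]
 [ 96 110 107  89  82  89 101 103  97  86 102 131 149 153]
 [ 92 110 116 113 105  98  99 105 113 121 134 145 148 148]
 [122 128 128 129 129 128 130 133 140 141 142 141 142 142]
 [137 138 137 138 138 137 138 139 141 141 141 140 141 141]
 [138 138 139 139 138 138 139 139 140 141 140 140 141 140]]
```

```bash
python3 -c "
from h import *
im=cv2.imread('pics/side1.png').astype(int)
e=im[:,:,1]-im[:,:,2]
for r in range(208,231): print(r,[tuple(im[r,c][::-1]) for c in range(240,250)] if 0 else ' '.join('%d/%d/%d'%tuple(im[r,c][::-1]) for c in range(239,250)))
"
```

```text
208 23/25/26 33/34/34 64/65/64 98/98/95 92/93/89 60/68/57 66/80/59 69/78/56 48/49/40 49/49/48 79/79/77
209 24/24/26 33/34/35 65/66/64 100/100/97 97/96/91 91/88/71 123/115/83 113/105/76 66/60/47 50/49/48 80/80/78
210 24/25/26 34/35/36 65/66/65 100/100/97 100/98/92 110/100/79 152/134/97 133/117/85 69/61/48 55/55/52 88/88/86
211 25/26/27 37/38/39 70/70/70 101/101/98 100/98/93 110/99/78 151/134/96 131/115/83 64/59/47 59/59/57 95/94/92
212 25/26/27 39/40/40 72/74/72 101/100/98 96/96/91 91/88/71 123/116/84 104/99/72 48/50/41 58/58/57 96/95/92
213 25/26/27 39/40/40 74/75/74 101/100/98 93/94/90 64/72/60 73/87/64 61/74/54 35/42/36 58/58/56 93/93/91
214 24/25/26 40/41/41 74/75/73 101/100/98 92/93/90 52/65/56 43/70/52 38/62/46 29/39/33 58/59/57 92/96/91
215 25/27/28 40/41/41 73/75/73 101/101/99 90/91/88 46/59/50 38/67/50 34/59/44 29/36/32 58/59/57 93/100/93
216 29/30/31 41/43/42 75/76/74 100/100/98 90/91/88 42/58/48 38/68/50 35/59/44 32/40/35 55/62/56 82/97/85
217 47/52/49 61/63/61 89/89/87 103/102/99 89/91/87 43/61/49 37/67/49 37/64/47 39/62/47 55/82/63 65/96/75
218 66/83/72 80/88/82 96/99/95 
[... 893 characters left out ...]
140/138/126 141/139/127
226 216/213/202 241/240/232 249/248/242 141/142/133 85/93/84 110/116/104 116/120/107 123/125/113 138/135/124 139/136/125 139/137/126
227 222/220/209 241/240/232 251/250/245 178/176/166 105/105/100 129/127/117 127/126/116 126/124/115 124/122/113 119/117/109 120/118/111
228 241/240/233 246/244/238 249/248/242 218/215/202 127/126/121 130/129/120 120/118/111 117/114/107 120/118/110 123/120/113 132/130/122
229 253/253/250 253/253/250 253/253/249 249/248/241 228/226/213 239/238/229 227/224/209 224/220/205 225/221/206 225/221/207 225/221/206
230 255/254/253 255/254/253 255/254/253 254/254/252 253/253/250 254/253/251 250/248/242 248/246/239 247/245/237 242/240/231 224/220/205
```

```bash
python3 -c "
from h import *
go((525.2,321,75),35)"
```

```text
t 8.62 pos [526.  318.9 110.5] shift [0.0021, 0.0005, 0.0355] rot [-0.0, -0.01, -0.23] |d| 0.036 |r| 0.2
```

Call:
jog_arm(plan=[[[0.002, 0.0005, 0.01, 0, 0, 0], [0.002, 0.0005, 0.02, 0, 0, 0], [0.002, 0.0005, 0.026, 0, 0, 0], [0.002, 0.0005, 0.03, 0, 0, 0], [0.002, 0.0005, 0.033, 0, 0, 0], [0.002, 0.0005, 0.033, 0, 0, 0]]])

```text
time: 9.38
position: [0.5253, 0.3208, 0.0775]
tool_rot: [[-0.57, 0.821, -0.0], [0.821, 0.57, 0.0], [0.0, -0.0, -1.0]]
wrist_force: [0.5, 0.6, -0.3]
opening: 0.146
finger_force: 58.5
```

```bash
python3 -c "
from h import *
go((525.2,321,75),35);s=observe();print(s['wrist_force'],s['torque'])"
```

```text
t 9.38 pos [525.3 320.8  77.5] shift [0.0002, 0.0, 0.0025] rot [-0.0, -0.01, -0.23] |d| 0.002 |r| 0.2
[ 0.53766709  0.57697884 -0.34358079] [ 0.01988134 -0.00479827 -0.01723863]
```

Call:
jog_arm(plan=[[[0, 0, 0.003, 0, 0, 0], [0, 0, 0.006, 0, 0, 0], [0, 0, 0.009, 0, 0, 0], [0, 0, 0.012, 0, 0, 0], [0, 0, 0.012, 0, 0, 0]]])

```text
time: 10.0
position: [0.5251, 0.3208, 0.0653]
tool_rot: [[-0.57, 0.821, -0.0], [0.821, 0.57, -0.0], [0.0, -0.0, -1.0]]
wrist_force: [-0.2, -1.0, -0.2]
opening: 0.145
finger_force: 58.5
```

```bash
python3 -c "
from h import *
im=snap('side','f0'); im=cv2.imread('pics/f0.png')
cv2.imwrite('pics/f.png',cv2.resize(im[195:255,205:285],(640,480),interpolation=cv2.INTER_CUBIC))
s=observe();print(s['wrist_force'],s['torque'],s['position'])"
```

```text
[ 0.43378058  0.4757521  -0.25503788] [-0.02146008 -0.08511122 -0.01913249] [0.52524169 0.32082008 0.06544983]
```

View pics/f.png

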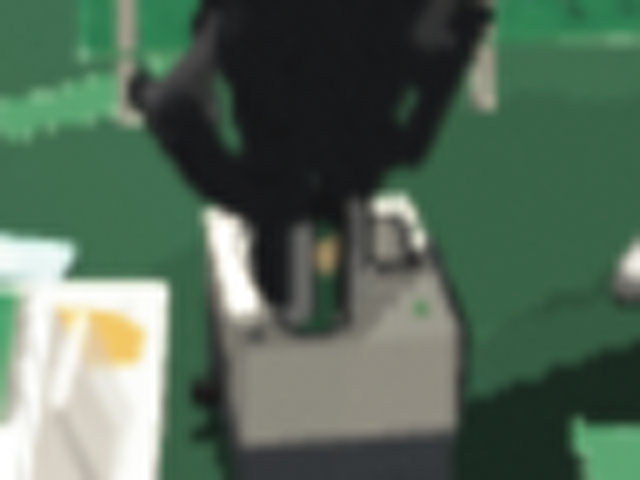

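The cell is in the bore at crop (325,310) with no contact force, so I'll release it and retract.

Call:
jog_arm(plan=[[[0, 0, 0, 0, 0, 0], [0, 0, 0, 0, 0, 0], [0, 0, 0, 0, 0, 0], [0, 0, 0, 0, 0, 0], [0, 0, -0.04, 0, 0, 0], [0, 0, -0.1, 0, 0, 0], [0, 0, -0.13, 0, 0, 0], [0, 0, -0.13, 0, 0, 0]]], gripper=-0.3)

```text
time: 11.05
position: [0.5259, 0.3213, 0.1976]
tool_rot: [[-0.57, 0.822, 0.003], [0.822, 0.57, 0.002], [0.0, 0.003, -1.0]]
wrist_force: [-0.1, -0.7, -0.8]
opening: 0.352
finger_force: 0.0
```

```bash
python3 -c "
from h import *
im=snap('side','g0'); im=cv2.imread('pics/g0.png')
cv2.imwrite('pics/g.png',cv2.resize(im[205:295,205:325],(800,600),interpolation=cv2.INTER_CUBIC))
find('side',['cell','slide','clear_end','notch','label','note_pad'])
for k in range(2):
  snap('side');find('side',['clear_end','notch','label','slide'])
s=observe();print(s['wrist_force'],s['position'],s['opening'])
go((490,385,90),10)
"
```

```text
side cell [([526.1, 318.3, 29.4], 0.52)]
side slide [([477.2, 435.5, 12.3], 0.78), ([652.7, 174.2, 2.5], 0.6)]
side clear_end [([495.8, 371.4, 15.9], 0.7), ([606.7, 187.9, 3.4], 0.58)]
side notch [([476.5, 488.9, 26.9], 0.77), ([689.3, 156.5, 5.2], 0.47)]
side label [([469.4, 476.3, 21.1], 0.85), ([679.6, 167.8, 6.8], 0.65)]
side note_pad [([481.7, 436.6, -1.2], 0.73)]
side clear_end [([607.9, 191.3, 1.1], 0.73), ([497.3, 372.6, 17.6], 0.6)]
side notch [([691.0, 153.3, 10.1], 0.56)]
side label [([471.8, 473.5, 19.1], 0.56), ([681.9, 171.3, 5.5], 0.43)]
side slide [([476.4, 436.6, 12.8], 0.7), ([652.7, 174.8, -0.9], 0.6)]
side clear_end [([498.7, 372.0, 17.3], 0.82), ([607.6, 187.3, 4.0], 0.69), ([473.7, 268.3, 1.5], 0.18)]
side notch [([476.1, 491.4, 24.2], 0.61), ([689.7, 152.7, 8.6], 0.45)]
side label [([471.7, 476.7, 19.4], 0.67), ([680.7, 170.2, 6.0], 0.62)]
side slide [([475.7, 434.6, 14.0], 0.87), ([651.4, 175.0, 1.5], 0.71), ([535.2, 568.8, 0.8], 0.63)]
[ 0.19900338 -0.34472048  0.155439  ] [0.52525942 0.32084283 0.19554528] 0.34911962218059756
t 11.9 pos [525.3 320.8 195.5] shift [0.0728, 0.0076, 0.1056] rot [0.0, -0.01, 24.77] |d| 0.128 |r| 24.8
```

View pics/g.png

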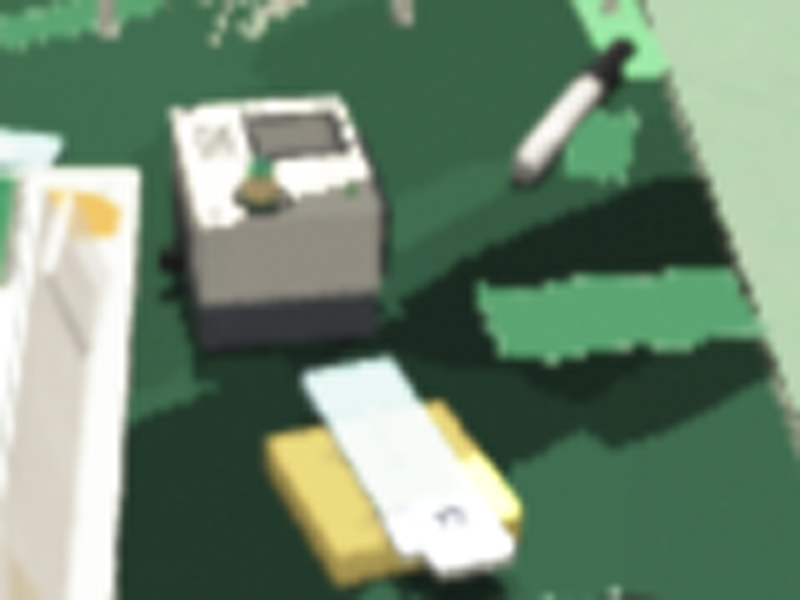

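The cell has dropped home, standing slightly proud at crop (260,185). The slide's clear-end corners are at crop (303,372) and (390,357), and the notch is at ~(415,565) on the +x side. So the frosted end points toward +y, label up. Measuring its pose from the edges.

```bash
python3 -c "
from h import *
f=lambda x,y,z=.02: (ray('side',(205+x/6.667-.5+.075,205+y/6.667-.5+.075),z)*1000).round(1)[:2]
for n,q in dict(c1=(303,372),c2=(390,357),r2=(517,548),l2=(395,550)).items(): print(n,f(*q))
for n,q in dict(v_topfrontR=(378,207),v_topfrontL=(193,228),v_backR=(340,97),v_backL=(170,110)).items(): print(n,f(*q,.064))
g=lambda x,y,z: (ray('top',(130+x/4-.4,165+y/4-.4),z)*1000).round(1)[:2]
for n,q in dict(c1=(180,107),c2=(192,152),f1=(43,158),f2=(52,192)).items(): print('top',n,g(*q,.02))
for n,q in dict(v1=(215,50),v2=(332,38),v3=(345,140),v4=(222,142)).items(): print('top',n,g(*q,.064))
"
```

```text
c1 [510.6 379.2]
c2 [477.  370.2]
r2 [443.3 485.3]
l2 [485.2 485.1]
v_topfrontR [480.1 333.6]
v_topfrontL [551.5 347.3]
v_backR [488.7 246.2]
v_backL [559.1 255.9]
top c1 [509.1 380.3]
top c2 [470.5 369.7]
top f1 [468.5 494.1]
top f2 [439.6 485.7]
top v1 [547.2 343. ]
top v2 [555.  247.4]
top v3 [470.  237.3]
top v4 [470.8 336.6]
```

```bash
python3 -c "
from h import *
go((489.7,383.7,90),15)"
```

```text
t 11.9 pos [525.3 320.8 195.5] shift [0.0719, 0.0066, 0.1056] rot [0.0, -0.01, 19.77] |d| 0.128 |r| 19.8
```

Call:
jog_arm(plan=[[[0.036, 0.003, 0, 0, 0, 8], [0.072, 0.0066, 0.02, 0, 0, 17], [0.072, 0.0066, 0.06, 0, 0, 19.8], [0.072, 0.0066, 0.105, 0, 0, 19.8], [0.072, 0.0066, 0.105, 0, 0, 19.8], [0.072, 0.0066, 0.105, 0, 0, 19.8]]], gripper=0.5)

```text
time: 12.65
position: [0.4902, 0.3842, 0.0923]
tool_rot: [[-0.258, 0.966, 0.001], [0.966, 0.258, 0.001], [0.001, 0.002, -1.0]]
wrist_force: [0.5, 0.5, 0.1]
opening: 0.751
finger_force: 0.0
```

```bash
python3 -c "
from h import *
im=snap('side','i0'); im=cv2.imread('pics/i0.png')
cv2.imwrite('pics/i.png',cv2.resize(im[205:295,205:325],(800,600),interpolation=cv2.INTER_CUBIC))
find('side',['clear_end'])
q=proj('side',np.array([.4897,.3837,.02])); print((q+.5-[205,205])*6.667-.5)
go((489.7,383.7,3),15)
"
```

```text
side clear_end [([494.9, 375.5, 17.0], 0.87), ([607.8, 187.1, -0.0], 0.46), ([409.2, 541.0, 1.0], 0.2)]
[359.42306332 378.06905924]
t 12.75 pos [490.3 384.2  92.5] shift [-0.0005, -0.0009, 0.0895] rot [0.13, -0.07, -0.04] |d| 0.089 |r| 0.2
```

View pics/i.png

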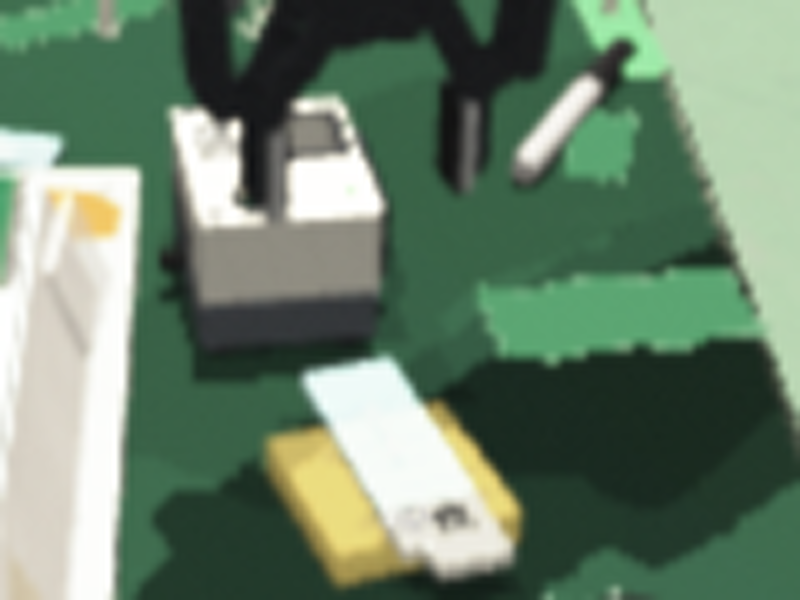

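The fingers at crop x ~268 and 463 straddle the slide's clear end. Descending.

Call:
jog_arm(plan=[[[0, -0.001, 0.035, 0, 0, 0], [0, -0.001, 0.06, 0, 0, 0], [0, -0.001, 0.075, 0, 0, 0], [0, -0.001, 0.084, 0, 0, 0], [0, -0.001, 0.089, 0, 0, 0], [0, -0.001, 0.089, 0, 0, 0]]])

```text
time: 13.5
position: [0.4888, 0.3836, 0.0019]
tool_rot: [[-0.258, 0.966, 0.0], [0.966, 0.258, 0.0], [0.0, 0.0, -1.0]]
wrist_force: [0.0, 0.4, -0.4]
opening: 0.747
finger_force: 0.0
```

Call:
jog_arm(plan=[[[0, 0, 0, 0, 0, 0], [0, 0, 0, 0, 0, 0], [0, 0, 0, 0, 0, 0], [0, 0, 0, 0, 0, 0], [0, 0, 0, 0, 0, 0], [0, 0, 0, 0, 0, 0]]], gripper=-1)

```text
time: 14.25
position: [0.4889, 0.3836, 0.0021]
tool_rot: [[-0.258, 0.966, 0.001], [0.966, 0.258, 0.0], [0.0, 0.001, -1.0]]
wrist_force: [-0.6, -0.8, 6.3]
opening: 0.399
finger_force: 58.9
```

Call:
jog_arm(plan=[[[0, 0, -0.01, 0, 0, 0], [0, 0, -0.03, 0, 0, 0], [0, 0, -0.07, 0, 0, 0], [0, 0, -0.12, 0, 0, 0], [0, 0, -0.15, 0, 0, 0], [0, 0, -0.15, 0, 0, 0]]])

```text
time: 15.0
position: [0.4894, 0.3841, 0.155]
tool_rot: [[-0.258, 0.966, 0.003], [0.966, 0.258, 0.003], [0.002, 0.004, -1.0]]
wrist_force: [-0.3, 0.2, -0.4]
opening: 0.402
finger_force: 59.7
```

```bash
python3 -c "
from h import *
for k in range(3): snap('side');find('side',['clear_end','label','slide','notch'])
s=observe();print(s['wrist_force'],s['opening'],s['finger_force'],s['torque'])
go((390,264,150),-84.5)
go((489,384,152),-84.5)
"
```

```text
side clear_end [([493.5, 372.6, 168.2], 0.87), ([605.7, 191.1, 2.2], 0.69)]
side label [([471.0, 477.3, 171.9], 0.97), ([679.9, 169.2, 2.9], 0.45)]
side slide [([477.2, 431.1, 167.6], 0.78), ([654.9, 171.6, 2.9], 0.46)]
side notch [([478.7, 490.9, 174.4], 0.62), ([689.6, 154.8, 7.6], 0.49)]
side clear_end [([495.9, 373.6, 165.0], 0.83), ([606.5, 189.3, 2.2], 0.66)]
side label [([470.7, 476.4, 166.6], 0.89), ([680.1, 168.8, 7.1], 0.47), ([474.6, 432.3, 159.2], 0.34)]
side slide [([474.1, 436.2, 160.0], 0.89), ([649.9, 175.4, 3.3], 0.57)]
side notch [([475.5, 491.3, 171.9], 0.89), ([688.5, 154.3, 7.7], 0.57)]
side clear_end [([494.5, 371.9, 162.0], 0.76), ([606.9, 190.3, 2.2], 0.65), ([476.6, 492.7, 173.6], 0.57)]
side label [([472.5, 476.9, 169.7], 0.68), ([682.0, 169.8, 7.1], 0.64)]
side slide [([475.6, 435.5, 162.1], 0.72), ([654.0, 175.2, 2.7], 0.55), ([476.8, 489.4, 171.6], 0.2)]
side notch [([477.6, 490.5, 171.9], 0.96)]
[-0.97113421 -0.61327924  0.16114342] 0.4018818756949928 59.67335343360901 [0.00239838 0.03804086 0.00623489]
t 15.75 pos [488.7 383.5 151.5] shift [-0.0899, -0.1262, 0.0015] rot [-0.01, 0.0, 99.47] |d| 0.155 |r| 99.5
t 15.75 pos [488.7 383.5 151.5] shift [0.0004, 0.0005, -0.0005] rot [-0.01, 0.0, 99.47] |d| 0.001 |r| 99.5
```

```bash
python3 -c "
from h import *
f=lambda x,y,z=.007: (ray('side',(205+x/6.667-.425,205+y/6.667-.425),z)*1000).round(1)[:2]
print('marker end',f(520,178),f(628,50))
for q in ((225,222),(259,241)): print(ray('top',q,.007))
go((354,259.4,150),-84.5); print(observe()['joints'])
"
```

```text
marker end [406.8 217.1] [339.9  99.9]
[0.40282593 0.21267689 0.007     ]
[0.33676393 0.10048162 0.007     ]
t 15.75 pos [488.7 383.5 151.5] shift [-0.0851, -0.1621, 0.0015] rot [-0.01, 0.0, 99.47] |d| 0.183 |r| 99.5
[-0.58800881  0.88073676 -0.28054962  1.39554662  0.27514521  0.90371042
 -0.68102953]
```

Call:
jog_arm(plan=[[[-0.004, -0.008, 0, 0, 0, 6], [-0.012, -0.022, 0, 0, 0, 15], [-0.02, -0.039, 0, 0, 0, 25], [-0.03, -0.056, 0, 0, 0, 35], [-0.039, -0.073, 0, 0, 0, 45], [-0.048, -0.09, 0, 0, 0, 55], [-0.057, -0.107, 0, 0, 0, 65], [-0.066, -0.124, 0, 0, 0, 75], [-0.074, -0.141, 0, 0, 0, 85], [-0.081, -0.154, 0, 0, 0, 94], [-0.085, -0.162, 0, 0, 0, 99.5], [-0.085, -0.162, 0, 0, 0, 99.5]]])

```text
time: 17.25
position: [0.354, 0.2596, 0.1517]
tool_rot: [[0.995, 0.096, 0.0], [0.096, -0.995, 0.0], [0.0, -0.0, -1.0]]
wrist_force: [0.6, -0.3, -0.1]
opening: 0.399
finger_force: 59.7
```

```bash
python3 -c "
from h import *
go((354,259.4,50),-84.5); s=observe();print(s['joints'],s['opening'])
"
```

```text
t 17.25 pos [354.  259.6 151.7] shift [0.0, 0.0002, 0.1017] rot [-0.01, -0.0, 0.01] |d| 0.102 |r| 0.0
[-0.81246582  0.66899324  0.18472114  2.06321193 -0.27573432  0.4320951
 -1.89001243] 0.3985782170171276
```

Call:
jog_arm(plan=[[[0, 0, 0.05, 0, 0, 0], [0, 0, 0.1, 0, 0, 0], [0, 0, 0.125, 0, 0, 0], [0, 0, 0.138, 0, 0, 0], [0, 0, 0.138, 0, 0, 0], [0, 0, 0.138, 0, 0, 0]]])

```text
time: 18.0
position: [0.3545, 0.2599, 0.0144]
tool_rot: [[0.995, 0.096, 0.001], [0.096, -0.995, 0.001], [0.001, -0.001, -1.0]]
wrist_force: [0.1, -0.3, -0.6]
opening: 0.399
finger_force: 59.8
```

```bash
python3 -c "
from h import *
for k in range(2):
  for c in ('top','side'):
    im=snap(c,c+'2');find(c,['slot_mouth','label','notch','viewer','clear_end'])
s=observe();print(s['position'],s['wrist_force'],s['torque'])
a=cv2.imread('pics/top2.png');b=cv2.imread('pics/side2.png')
z=lambda im,x,y:cv2.resize(im[y:y+60,x:x+60],(400,400),interpolation=cv2.INTER_CUBIC)
cv2.imwrite('pics/j.png',np.hstack([z(a,180,170),z(b,225,200)]))
"
```

```text
top slot_mouth [([470.9, 273.5, 26.5], 0.68)]
top label [([677.5, 166.5, 8.8], 0.61)]
top notch [([684.0, 157.7, 8.8], 0.71)]
top viewer [([473.1, 273.2, 3.0], 0.93)]
top clear_end [([604.6, 193.2, 2.2], 0.53)]
side slot_mouth [([476.5, 270.3, 31.6], 0.59), ([473.5, 270.1, 0.3], 0.58), ([484.8, -325.5, 3.1], 0.49)]
side label [([455.9, 267.5, 29.4], 0.56)]
side notch [([462.6, 253.9, 34.7], 0.77), ([691.4, 155.0, 7.5], 0.62), ([524.1, 322.4, 62.6], 0.31)]
side viewer [([472.5, 272.6, 0.0], 0.9)]
side clear_end [([349.4, 254.2, 25.1], 0.87), ([607.6, 186.5, 3.3], 0.51), ([371.2, 157.3, 1.6], 0.35)]
top slot_mouth [([467.2, 269.9, 29.0], 0.88), ([481.0, -322.5, -0.7], 0.63)]
top label [([469.2, 271.9, 29.4], 0.61), ([683.3, 164.8, 8.3], 0.59)]
top notch [([688.3, 156.1, 6.0], 0.52)]
top viewer [([472.9, 270.7, -1.3], 0.86)]
top clear_end [([603.3, 195.7, 3.8], 0.69), ([520.4, 325.9, 29.9], 0.16)]
side slot_mouth [([480.0, 271.9, 31.1], 0.63), ([482.0, 434.7, 2.2], 0.57), ([508.3, 273.9, 38.8], 0.25)]
side label [([406.4, 541.1, -1.7], 0.57), ([451.5, 265.1, 32.7], 0.54), ([682.4, 169.7, 7.4], 0.44)]
side notch [([690.9, 152.5, 8.4], 0.69), ([460.2, 250.6, 36.4], 0.64), ([371.3, 155.7, -2.0], 0.34)]
side viewer [([472.6, 268.9, 0.4], 0.83)]
side clear_end [([351.2, 255.3, 26.9], 0.74), ([606.2, 191.0, 1.9], 0.62)]
[0.3541157  0.25954555 0.01352918] [-0.45394738  0.00789118  0.318725  ] [-0.0068035   0.03342991 -0.0106199 ]
```

View pics/j.png

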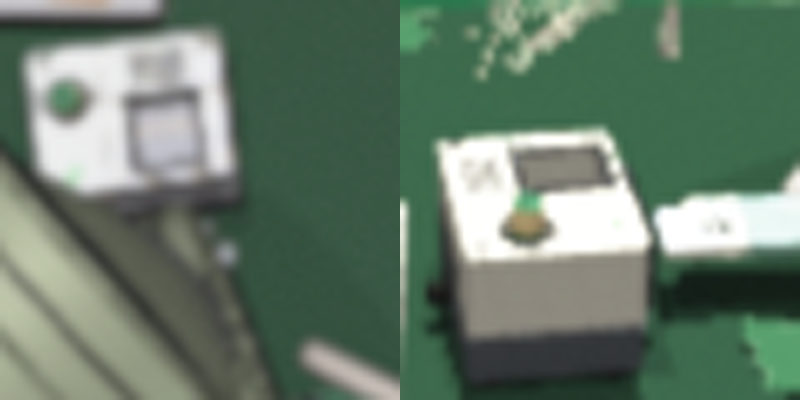

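The side crop shows the slide level, with its frosted end just before the viewer's front and the notch on the right. Advancing gently.

Call:
jog_arm(plan=[[[0.004, 0, 0, 0, 0, 0], [0.008, 0, 0, 0, 0, 0], [0.012, 0, 0, 0, 0, 0], [0.016, 0, 0, 0, 0, 0], [0.02, 0, 0, 0, 0, 0], [0.02, 0, 0, 0, 0, 0]]])

```text
time: 19.95
position: [0.3743, 0.2615, 0.0135]
tool_rot: [[0.995, 0.095, 0.0], [0.095, -0.995, 0.0], [0.0, -0.0, -1.0]]
wrist_force: [-1.0, -0.2, -0.4]
opening: 0.4
finger_force: 59.8
```

Call:
jog_arm(plan=[[[0.002, 0, 0, 0, 0, 0], [0.004, 0, 0, 0, 0, 0], [0.006, 0, 0, 0, 0, 0], [0.006, 0, 0, 0, 0, 0]]])

```text
time: 20.45
position: [0.3801, 0.262, 0.0135]
tool_rot: [[0.995, 0.095, 0.0], [0.095, -0.995, 0.0], [0.0, -0.0, -1.0]]
wrist_force: [0.7, -0.0, 0.7]
opening: 0.399
finger_force: 59.8
```

Call:
jog_arm(plan=[[[0.002, 0, 0, 0, 0, 0], [0.004, 0, 0, 0, 0, 0], [0.006, 0, 0, 0, 0, 0], [0.006, 0, 0, 0, 0, 0]]])

```text
time: 20.95
position: [0.3854, 0.2631, 0.0135]
tool_rot: [[0.995, 0.097, -0.001], [0.097, -0.995, 0.001], [-0.001, -0.001, -1.0]]
wrist_force: [-3.8, 4.6, -0.7]
opening: 0.4
finger_force: 59.8
```

```bash
python3 -c "
from h import *
s=observe();print(s['wrist_force'],s['torque'],s['position'])
R=s['tool_rot'];print(R.T@s['wrist_force'])"
```

```text
[-3.80764957  4.58743584 -0.67059527] [0.92461146 0.89314146 0.36068253] [0.38537889 0.26311919 0.01346656]
[-3.34521869 -4.93381084  0.67785198]
```

Call:
jog_arm(plan=[[[-0.002, 0, 0, 0, 0, 0], [-0.002, -0.002, 0, 0, 0, 0], [0, -0.002, 0, 0, 0, 0], [0.002, -0.002, 0, 0, 0, 0], [0.003, -0.002, 0, 0, 0, 0], [0.003, -0.002, 0, 0, 0, 0]]])

```text
time: 21.7
position: [0.3889, 0.265, 0.0136]
tool_rot: [[0.995, 0.095, 0.0], [0.095, -0.995, 0.0], [0.0, -0.0, -1.0]]
wrist_force: [-0.7, 2.5, -0.1]
opening: 0.4
finger_force: 59.8
```

```bash
python3 -c "
from h import *
s=observe();print(s['wrist_force'],s['torque'],s['position'])
R=s['tool_rot'];print(R.T@s['wrist_force'])"
```

```text
[-0.73787836  2.54377007 -0.1415923 ] [0.35218119 0.01108226 0.22156531] [0.38890666 0.26497277 0.01355598]
[-0.49177847 -2.60253895  0.14221103]
```

Call:
jog_arm(plan=[[[0, -0.001, 0, 0, 0, 0], [0, -0.001, 0, 0, 0, 0], [0.002, -0.001, 0, 0, 0, 0], [0.004, -0.001, 0, 0, 0, 0], [0.004, -0.001, 0, 0, 0, 0]]])

```text
time: 22.32
position: [0.3928, 0.2662, 0.0135]
tool_rot: [[0.995, 0.095, 0.0], [0.095, -0.995, 0.0], [0.0, -0.0, -1.0]]
wrist_force: [-0.5, 0.8, -0.4]
opening: 0.403
finger_force: 59.8
```

```bash
python3 -c "
from h import *
s=observe();print(s['wrist_force'],s['torque'],s['position'])
R=s['tool_rot'];print(R.T@s['wrist_force'])"
```

```text
[-0.45857097  0.78586837 -0.39320212] [0.0241295  0.03384159 0.00104129] [0.39281161 0.26622384 0.01352891]
[-0.38170121 -0.82591432  0.3932608 ]
```

Call:
jog_arm(plan=[[[0.002, 0, 0, 0, 0, 0], [0.004, 0, 0, 0, 0, 0], [0.006, 0, 0, 0, 0, 0], [0.008, 0, 0, 0, 0, 0], [0.008, 0, 0, 0, 0, 0]]])

```text
time: 22.95
position: [0.4007, 0.267, 0.0135]
tool_rot: [[0.995, 0.095, 0.0], [0.095, -0.995, 0.0], [0.0, -0.0, -1.0]]
wrist_force: [-0.2, -0.4, 0.1]
opening: 0.396
finger_force: 59.8
```

```bash
python3 -c "
from h import *
s=observe();print(s['torque'],s['position'])
R=s['tool_rot'];print(R.T@s['wrist_force'])"
```

```text
[0.05653869 0.00600434 0.00577493] [0.40073453 0.26699222 0.01353642]
[-0.27747312  0.39544551 -0.08645466]
```

Call:
jog_arm(plan=[[[0.0015, 0, 0, 0, 0, 0], [0.003, 0, 0, 0, 0, 0], [0.0045, 0, 0, 0, 0, 0], [0.0045, 0, 0, 0, 0, 0]]])

```text
time: 23.45
position: [0.405, 0.2674, 0.0135]
tool_rot: [[0.995, 0.095, -0.0], [0.095, -0.995, 0.0], [-0.0, -0.0, -1.0]]
wrist_force: [-2.4, -0.8, 0.3]
opening: 0.403
finger_force: 59.8
```

Call:
jog_arm(plan=[[[0.001, 0, 0, 0, 0, 0], [0.002, 0, 0, 0, 0, 0], [0.002, 0, 0, 0, 0, 0]]])

```text
time: 23.82
position: [0.407, 0.2676, 0.0135]
tool_rot: [[0.995, 0.095, -0.0], [0.095, -0.995, 0.0], [-0.0, -0.0, -1.0]]
wrist_force: [-2.1, -0.1, -0.1]
opening: 0.401
finger_force: 59.9
```

Call:
jog_arm(plan=[[[0.001, 0, 0, 0, 0, 0], [0.002, 0, 0, 0, 0, 0], [0.002, 0, 0, 0, 0, 0]]])

```text
time: 24.2
position: [0.4091, 0.2678, 0.0135]
tool_rot: [[0.995, 0.095, -0.0], [0.095, -0.995, 0.0], [-0.0, -0.0, -1.0]]
wrist_force: [-2.3, 0.0, -0.6]
opening: 0.402
finger_force: 59.9
```

```bash
python3 -c "
from h import *
s=observe();print(s['torque'],s['position'])
R=s['tool_rot'];print(R.T@s['wrist_force'])"
```

```text
[0.05462087 0.58311143 0.18419076] [0.40907147 0.26780584 0.01352176]
[-2.32113583 -0.22348995  0.55153261]
```

Call:
jog_arm(plan=[[[0.001, 0, 0, 0, 0, 0], [0.002, 0, 0, 0, 0, 0], [0.002, 0, 0, 0, 0, 0]]])

```text
time: 24.58
position: [0.4103, 0.2678, 0.0134]
tool_rot: [[0.995, 0.096, -0.002], [0.096, -0.995, -0.001], [-0.002, 0.0, -1.0]]
wrist_force: [-6.7, -1.4, -0.1]
opening: 0.402
finger_force: 59.9
```

Call:
jog_arm(plan=[[[0.001, 0, 0, 0, 0, 0], [0.001, 0, 0, 0, 0, 0]]])

```text
time: 24.82
position: [0.4105, 0.2678, 0.0133]
tool_rot: [[0.995, 0.096, -0.003], [0.096, -0.995, -0.001], [-0.003, 0.001, -1.0]]
wrist_force: [-10.9, -1.1, 0.3]
opening: 0.398
finger_force: 60.0
```

Call:
jog_arm(plan=[[[0.001, 0, 0, 0, 0, 0], [0.001, 0, 0, 0, 0, 0]]])

```text
time: 25.08
position: [0.4108, 0.2677, 0.0132]
tool_rot: [[0.995, 0.096, -0.005], [0.096, -0.995, -0.002], [-0.005, 0.001, -1.0]]
wrist_force: [-14.1, -1.7, -0.0]
opening: 0.4
finger_force: 60.0
```

The stop is bottomed at TCP x ≈ 410.3 mm: force rose as a spring over about 8 mm, then turned stiff. I'll ease back to a light hold.

Call:
jog_arm(plan=[[[-0.001, 0, 0, 0, 0, 0], [-0.002, 0, 0, 0, 0, 0], [-0.002, 0, 0, 0, 0, 0], [-0.002, 0, 0, 0, 0, 0]]])

```text
time: 25.58
position: [0.4103, 0.2679, 0.0134]
tool_rot: [[0.995, 0.096, -0.002], [0.096, -0.995, -0.0], [-0.002, 0.0, -1.0]]
wrist_force: [-7.3, -0.1, 0.3]
opening: 0.398
finger_force: 59.9
```

```bash
python3 -c "
from h import *
a=snap('top');b=snap('side')
z=lambda im,x,y:cv2.resize(im[y:y+75,x:x+75],(400,400),interpolation=cv2.INTER_CUBIC)
cv2.imwrite('pics/k.png',np.hstack([z(a,165,170),z(b,225,200)])[:,:,::-1])
find('side',['clear_end','marker','flux','loupe','cell'])
s=observe();R=s['tool_rot'];print(s['time'],s['position'],R.T@s['wrist_force'],R[:,2])"
```

```text
side clear_end [([608.9, 191.4, 1.5], 0.71), ([405.7, 263.8, 25.7], 0.48)]
side marker [([370.5, 159.2, 0.3], 0.49), ([537.0, 570.5, -1.8], 0.45)]
side flux [([537.0, 569.9, -1.3], 0.87), ([472.7, 272.1, 1.2], 0.53)]
side loupe [([411.6, 536.0, -1.4], 0.69)]
side cell [([523.9, 325.5, 27.0], 0.47)]
25.925 [0.41033449 0.26786229 0.01340793] [-7.10587227 -0.90553449  0.69303096] [-1.65140290e-03 -4.57874373e-04 -9.99998532e-01]
```

View pics/k.png

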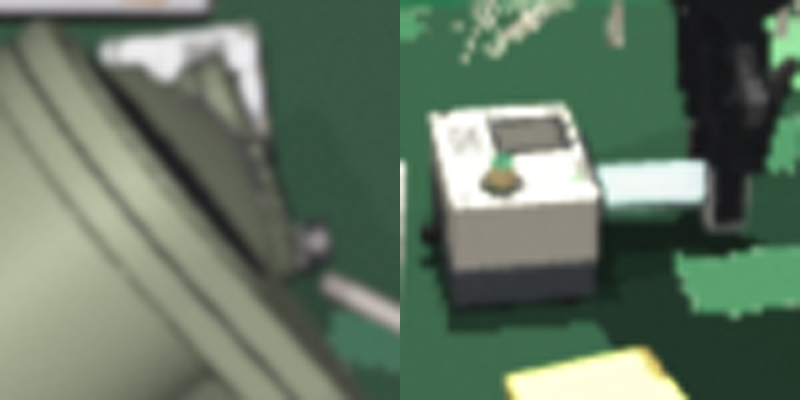

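The side crop shows the slide level with its frosted part fully inside the viewer, the cell seated, and the marker, flux and loupe unmoved. Holding force is about 7 N, so I'm handing in.

```bash
python3 -c "
from rig import *
print(finish_job())"
```

```text
the job is handed in; nothing more can be done
None
```

The job is handed in: the cell is seated in the well and released, and the gripper holds the slide level and home against the fully pressed stop with about 7 N (it briefly reached 14 N while finding the end); the marker, flux bottle and loupe look unmoved.

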